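Clear the inspection microscope's slide

ROBOT

A 7-joint arm with a two-finger parallel gripper is mounted at the origin on the work surface. World frame = base frame: x ahead of the robot, y to its left, z up, the work surface at z = 0. Lengths are in m, angles in rad, forces in N, time in s.
With the tool pointing down it reaches from about 0.4 to 0.875 m from the base axis. Payload 4.4 kg.
Tool frame: the origin (TCP) lies on the centre line of the jaws, within the pads' length; the fingertips stand 14 mm ahead of it and the grasp point (between the pads) lies 5 mm behind it; z points along the fingers, y is the line along which they close (so a half turn about z gives the same grasp; the last joint's range is limited). The gripper opens to 85 mm and grips with 20 to 120 N. Pads are 22 mm wide; open, the fingers measure 114 mm over their backs; the gripper's body (76 mm by 85 mm) begins 54 mm behind the grasp point. The pads swing forward as they close: fully open they stand 13 mm farther back than shut.
Start: joints at [1.25, 0.628, 0.038, 1.517, -0.027, 0.996, -0.02], TCP at [0.164, -0.629, 0.245] pointing down, gripper open.
Joint ranges: [-3.06, 3.06], [-0.37, 2.12], [-1.25, 1.32], [0.18, 2.47], [-1.1, 4.24], [0.23, 1.98], [-2.94, 2.94]. Speed limits (rad/s): [2.57, 2.57, 3.14, 3.14, 3.14, 3.14, 3.14].

INTERFACE

Orientations are given as a rotation vector (axis times angle).
In Python, from workcell import * gives the robot as it stands.
- The arm moves only by the shell command python3 -m crank 'ROWS' [FORCE]. ROWS is a JSON object of lists of equal length, an entry for each row: "grip": the finger opening in cm, from 0 to 8.54; "dp": the shift along the tool's x, y, z in cm, a list of three; "turn": the turn about the tool's z in degrees. A call has 1 to 20 rows; each row shifts and turns the commanded pose from where the row before left it, along the tool's axes as they then stand; what a row does not reach is not made up. A row lasts 1/12 s, in which the tool goes at most 41.7 mm and 7.16 degrees, less where a joint would pass 70% of its speed; a pose out of reach is approached as far as the arm can. A call is refused whole if a number of a shift passes 4.17 or a number of a turn 7.16, either way. A call with a gripper value outside its range is refused whole. The fingers move at their own pace and stop on an object; FORCE is the grip in N (left out, the last holds). Time passes only in rows, so rows that do not move let the fingers close. It gives the time, the measured TCP pose, the force, the opening and the grip force at its end, in the units of the state.
- read_state(): the state, without advancing time (a new reading comes with each control period).
- grab_frame(name): name is "scene" or "side" or "wrist"; returns a dict with "color" (480x640x3 uint8, red, green, blue), "z_map" (480x640 float32, m along the optical axis (not along the pixel's ray), 0 where there is no reading), "fx", "fy", "cx", "cy" (pixels), "R" (3x3) and "t" (3): a world point X has camera coordinates R X + t; the wrist camera has in their place "mount" (4x4, takes a point from camera to tool coordinates, whose origin is the TCP and whose axes are the flange's). Camera axes: x right, y down, z forward; pixel columns grow to the right and rows downward; lengths in m; the calibration is good to about 2 mm. A picture is of the moment at which its call begins: read the wrist's pose just before it.
- hand_in(): hands the job in; it is judged then, once.
The state is a dict: "t": time; "joint_positions": joint angles; "joint_vel": joint speeds; "joint_efforts": joint torques, N m; "tcp_pos": TCP position; "eef_rot": TCP orientation; "force": force on the tool from outside, world axes, zero at the start; "moment": the same for the moment, N m; "opening": finger opening in m; "grasp_force": force on a finger pad.
Only numpy, scipy, OpenCV 4.12 (cv2) and the standard library are available. Lean on these libraries where they do the work, as an engineer would, in place of code of your own. Each camera call takes 0.05 s, during which the arm holds its last target. There are 200 camera calls.

TASK

Press the mushroom stop button down until it latches, then push the microscope's carriage (it has an upright post for this) all the way out to the transfer tray and slide the inspected panel, without lifting it, off the carriage until it lies wholly on the tray. Push the empty carriage fully back home under the microscope, and only then turn the mushroom knob clockwise until it pops up again. The stop has to stay down whenever the carriage is away from home; do not disturb the other two controls or the loose things on the bench.

Things in the scene. Friction and masses are not known exactly. Their poses are not given: they have to be found in the camera images.
- stage: fixed inspection station: black track plate 110 x 300 mm, microscope beyond its home end. Origin: on the bench under the track's middle; y runs along the track (home at -y, tray end at +y), x across it away from the robot. Carriage centre at y = -70 mm at home, +70 mm fully out. Lens barrel 68 mm wide at x = 22, y = -70 mm, 162 mm above the bench; column at x = 50, y = -195 mm; 350 mm high
- carriage (a joint): travel of the carriage from home (0, under the lens) to fully out at the tray (0.140 m), towards the stage's +y. It moves stiffly and stays where it is left
- post (a point): top centre of the carriage's upright steel post, 14 mm across, free from 30 to 73 mm above the bench; it stands 105 mm from the deck's centre on the robot's side (-x of the stage), on a flat arm 20 mm wide whose top is 29 mm above the bench
- deck (a point): centre of the carriage's aluminium deck, on its top face, 34 mm above the bench. Deck 90 mm (x) by 80 mm (y), open at both x ends; lips 5 mm high along both y edges leave 68 mm between them. Axes as the stage
- panel: the inspected panel, a loose flat black module with a glass face, 72 mm (its x) x 46 mm x 10 mm, 60 to 130 g, lying on the deck at the start, roughly along the stage's x. Origin: centre of its underside
- tray (a point): middle of the floor of the fixed aluminium transfer tray, 31 mm above the bench, 105 mm beyond the fully-out carriage's centre (+x of the stage). Floor from x = -55 to +53 mm and 90 mm wide, open towards the carriage (5 mm gap, 3 mm lower than the deck), walls 16 mm high above the floor on the other three sides. Axes as the stage
- stop_box: grey control box 70 x 70 x 55 mm, fixed, with the black mushroom stop on top. Origin: centre of its underside; axes along its sides. One of three such boxes, in any of three places: this one has the 48 mm mushroom head
- stop_top (a point): top centre of the stop's grip bar, 108 mm above the bench when up, 100 mm when latched down. The bar is 36 mm long, 13 mm wide and 23 mm high, standing on the 48 mm mushroom head; its length is this point's x axis (the box's x axis while unturned). The point turns and sinks with the head
- stop_press (a joint): depth of the stop: 0 up, about 0.008 m latched down. About 5 N takes it past its snap at 4 mm, below which it stays down by itself; less springs back
- stop_turn (a joint): turn of the stop's head, clockwise from above: 0 at rest, at most 1.1 rad; springs back to 0 when let go. While latched, turning it past about 0.6 rad makes the head pop up
- dimmer (a joint): turn of the lamp dimmer, a 24 mm bar knob on a like grey box; not to be used
- lamp_button (a joint): depth of the lamp's flat push button, 28 mm, on a like grey box; not to be used
- dimmer_box: grey box 70 x 70 x 55 mm with the dimmer, 93 mm high in all, fixed. Origin: centre of its underside
- lamp_box: grey box 70 x 70 x 55 mm with the flat button, 77 mm high in all, fixed. Origin: centre of its underside
- tweezers: steel tweezers, 126 mm long, lying; bystander
- tape: roll of tape, 70 mm across, 20 mm high, lying flat; bystander
- battery: small black battery 42 x 26 x 12 mm lying among the control boxes; bystander
- jar: glass jar 56 mm across, 80 mm high; bystander
- parts_tray: clear divided tray 160 x 120 x 25 mm; bystander
- screwdriver: screwdriver, 150 mm long, lying; bystander
- cup: white plastic cup 64 mm across, 70 mm high; bystander
Mind the look-alikes: they are no part of the job. Leave any orange or purple look-alike of the stop_box alone.

How it is judged:
On the way, in this order (a step that is already met when the one before it is completed fails the run):
1. the stop is pressed down and stays latched with nothing touching it (value of joint stop_press above 0.006 m and contact force between anything else and stop_box below 0.2 N), for 0.2 s.
2. the carriage is all the way out at the tray, the stop still down (value of joint carriage above 0.132 m and value of joint stop_press above 0.006 m), for 0.1 s.
3. the panel lies wholly on the tray (x of panel in the frame of tray between -0.017 and 0.022 m and y of panel in the frame of tray between -0.03 and 0.03 m and z of panel in the frame of tray between -0.004 and 0.004 m and value of joint stop_press above 0.006 m), for 0.2 s.
4. the empty carriage is back home, the stop still down (all of step 3 and value of joint carriage below 0.007 m), for 0.2 s.
5. the knob is turned clockwise to release the stop (value of joint stop_turn above 0.4 rad and value of joint carriage below 0.008 m).
At the end, for the whole second after the job is handed in: the stop is up again (depth under 2 mm) with its knob sprung back (under 0.15 rad); the carriage is home within 8 mm; the panel lies flat and still, wholly on the tray floor (its centre -17 to +22 mm along and within 30 mm across from the tray's middle) (value of joint stop_press below 0.002 m and value of joint stop_turn below 0.15 rad and value of joint carriage below 0.008 m and linear speed of panel below 0.02 m/s and x of panel in the frame of tray between -0.017 and 0.022 m and y of panel in the frame of tray between -0.03 and 0.03 m and z of panel in the frame of tray between -0.004 and 0.004 m); the robot touches nothing.
It fails at once if the carriage is more than 20 mm from home while the stop is not down (value of joint carriage above 0.02 m and value of joint stop_press below 0.003 m).
It fails at once if the panel is lifted (more than 25 mm above the deck) (height (world z) of panel above 0.06 m).
It fails at once if the dimmer is turned or the lamp button pressed (value of joint dimmer above 0.2 rad or value of joint lamp_button above 0.004 m).
It fails at once if a loose bystander is shifted by more than 30 mm (distance of any of tweezers, tape, battery, jar, parts_tray, screwdriver, cup from where it was at the start of the episode above 0.03 m).
It also fails if it takes over 67 s, if anything falls off the work surface, if the arm or the gripper's body presses on something with over 40 N, if the wrist force passes 120 N, or if a joint passes its speed limit or range.

## Working session

There is one attempt and no reset: what is moved stays moved. The work goes in short steps, Python scripts to look and compute and a shell command to move; the robot and the scene stay as the last step left them, time stands still between calls to the robot, and variables do not carry over. Pictures are saved under pics/ and viewed, at most 10 in all, crops included, and the job is handed in when it is done.

```bash
mkdir -p pics; cat > h.py <<'E'
from workcell import *
import numpy as np, cv2
from scipy.spatial.transform import Rotation as Ro
def cam(n):
    s=read_state(); f=grab_frame(n)
    if n=="wrist":
        T=np.eye(4);T[:3,:3]=Ro.from_rotvec(s["eef_rot"]).as_matrix();T[:3,3]=s["tcp_pos"]
        M=T@f["mount"]; f["Rw"]=M[:3,:3]; f["c"]=M[:3,3]
    else: f["Rw"]=f["R"].T; f["c"]=-f["R"].T@f["t"]
    return f
def ray(f,u,v,z):
    d=f["Rw"]@np.array([(u-f["cx"])/f["fx"],(v-f["cy"])/f["fy"],1]); return f["c"]+d*(z-f["c"][2])/d[2]
def cloud(f):
    v,u=np.mgrid[:480,:640]; z=f["z_map"]
    P=np.stack([(u-f["cx"])/f["fx"]*z,(v-f["cy"])/f["fy"]*z,z],-1)@f["Rw"].T+f["c"]; P[z==0]=np.nan; return P
def save(f,n): cv2.imwrite("pics/"+n,f["color"][...,::-1])
E
python3 - <<'E'
from h import *
import pickle
for n in ("scene","side","wrist"):
    f=cam(n); save(f,n+"0.png"); pickle.dump(f,open(n+".pkl","wb")); print(n,f["c"],f["Rw"][:,2])
s=read_state();print(s)
E
```

```text
scene [1.23866439 0.69609826 0.94881367] [-0.5584849  -0.4842441  -0.67350001]
side [0.02517993 0.73684434 0.84400477] [ 0.45818363 -0.59200406 -0.66302259]
wrist [ 0.2423174  -0.60823434  0.37274486] [-0.30261177 -0.07661939 -0.95002925]
{'t': 0.15, 'joint_positions': array([ 1.25020476,  0.62913621,  0.03845048,  1.51811839, -0.02698855,
        0.99625534, -0.02000885]), 'joint_vel': array([ 0.0005058 , -0.00142231,  0.00210478, -0.00253085, -0.00183049,
        0.0006574 ,  0.0003513 ]), 'joint_efforts': array([ 2.02311050e-03, -5.63797295e+01,  1.22786187e+00, -1.93652290e+01,
        1.11529281e-02,  7.32138942e-03,  1.17099034e-05]), 'tcp_pos': array([ 0.16374845, -0.62859254,  0.24460506]), 'eef_rot': array([-3.11475973e+00, -3.98961865e-01,  3.04749028e-04]), 'force': array([-0.15499226,  0.40493079,  0.66774162]), 'moment': array([ 0.02288432, -0.00026499, -0.01206877]), 'grasp_force': 0.0, 'opening': 0.08503925276616837}
```

View pics/scene0.png

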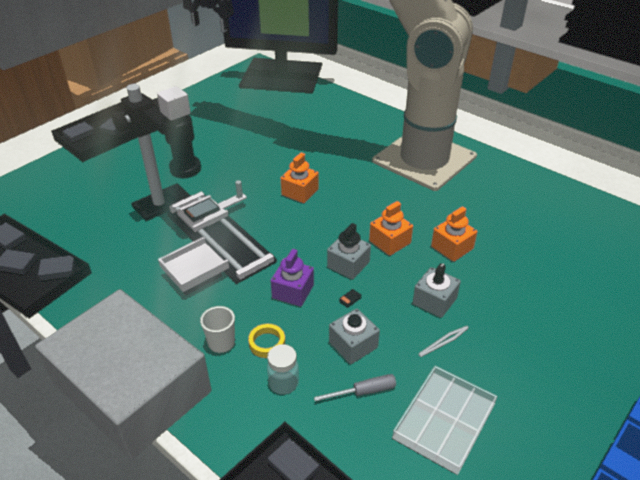

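View pics/side0.png

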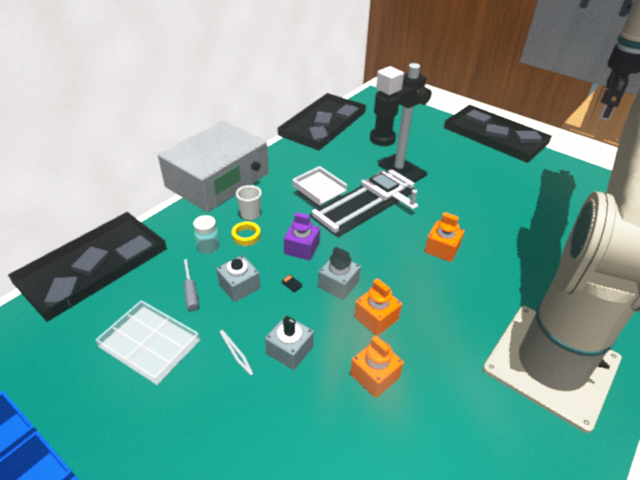

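Scene view: the grey box with black mushroom stop is at about (349,250), with the dimmer at (437,288) and the lamp button at (354,335). The carriage with the panel is at (203,208), post top at (238,183), and the tray at (195,265). In the side view the stop is at (340,270), post at (414,195) and tray at (320,185).

```bash
python3 - <<'E'
from h import *
import pickle
F={n:pickle.load(open(n+".pkl","rb")) for n in("scene","side")}
C={n:cloud(f) for n,f in F.items()}
for n,pts in {"scene":dict(stop=(349,232),boxtop=(349,252),post=(238,183),panel=(203,209),tray=(195,265),dim=(437,270),orange1=(298,160)),"side":dict(stop=(340,255),post=(414,192),panel=(385,182),tray=(320,185),orange1=(450,218))}.items():
    for k,(u,v) in pts.items(): print(n,k,C[n][v,u].round(4))
# box tops
P=np.vstack([C[n].reshape(-1,3) for n in C]); K=np.vstack([F[n]["color"].reshape(-1,3) for n in C])
def near(c,r,z0,z1):
    m=(np.hypot(P[:,0]-c[0],P[:,1]-c[1])<r)&(P[:,2]>z0)&(P[:,2]<z1); return P[m],K[m]
s=C["scene"][232,349]
for z0,z1 in((.048,.06),(.09,.12)):
    q,_=near(s,.065,z0,z1); r=cv2.minAreaRect((q[:,:2]*1000).astype(np.float32)); print("stop",z0,len(q),r,q[:,2].max())
p=C["side"][192,414]; q,_=near(p,.03,.05,.09); print("post",len(q),np.nanmedian(q,0),q.min(0),q.max(0))
ext=np.vstack([s,p]);
for n,(x,y,w,h) in {"scene":(120,160,260,140),"side":(270,130,180,170)}.items():
    c=F[n]["color"][y:y+h,x:x+w]; cv2.imwrite(f"pics/{n}c.png",cv2.resize(c,None,fx=3,fy=3,interpolation=cv2.INTER_CUBIC)[...,::-1])
E
```

```text
scene stop [0.4625 0.1079 0.106 ]
scene boxtop [0.468  0.1141 0.057 ]
scene post [ 0.4621 -0.2287  0.0707]
scene panel [ 0.5614 -0.2462  0.0432]
scene tray [ 0.6909 -0.1275  0.0312]
scene dim [0.4306 0.3036 0.0963]
scene orange1 [ 0.3363 -0.1487  0.1062]
side stop [0.4498 0.1063 0.1009]
side post [ 0.4577 -0.2244  0.0736]
side panel [ 0.5559 -0.2446  0.0476]
side tray [ 0.6926 -0.1329  0.0351]
side orange1 [ 0.3241 -0.1508  0.1065]
stop 0.048 1012 ((453.42999267578125, 102.29341125488281), (74.30476379394531, 71.1386947631836), 6.755916595458984) 0.05996706563505494
stop 0.09 304 ((454.5657043457031, 102.22229766845703), (42.9560432434082, 16.15890121459961), 9.094260215759277) 0.11184871397407681
post 110 [ 0.46094283 -0.22730872  0.06372111] [ 0.45357725 -0.23706576  0.05014655] [ 0.46963988 -0.2204188   0.07677999]
```

View pics/scenec.png

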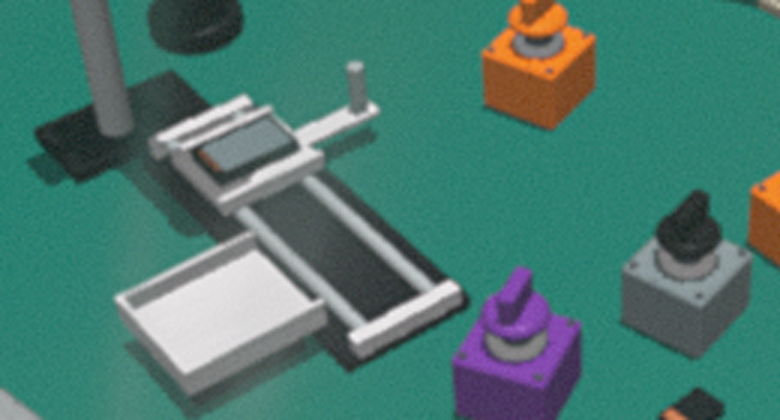

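View pics/sidec.png

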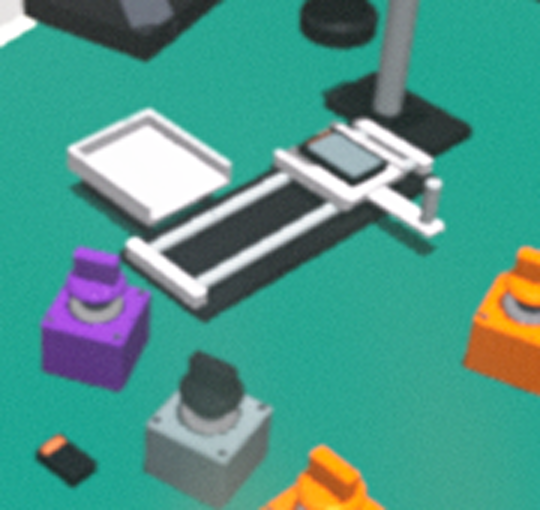

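The crops show the stage tilted slightly. The grey stop's bar runs roughly along world x, and the panel is nearly aligned with the deck. Next I'll fit the stage yaw and the target points.

```bash
cat >> h.py <<'E'
def go(x,y,z,yaw=None):
    s=read_state(); R=Ro.from_rotvec(s["eef_rot"]).as_matrix(); d=(np.array([x,y,z])-s["tcp_pos"])@R*100
    cur=np.degrees(np.arctan2(R[1,0],R[0,0])); print("from",s["tcp_pos"].round(4),"yaw",cur.round(1),"tilt",R[2].round(3),"dp",d.round(2),end=" ")
    if yaw is not None: print("turn",round((cur-yaw+180)%360-180,1))   # + turn = clockwise from above
    else: print()
E
python3 - <<'E'
from h import *
import pickle
F={n:pickle.load(open(n+".pkl","rb")) for n in("scene","side")}
C={n:cloud(f) for n,f in F.items()}
for n in F:
    hsv=cv2.cvtColor(F[n]["color"],cv2.COLOR_RGB2HSV); P=C[n]
    w=(hsv[...,1]<40)&(hsv[...,2]>110)
    m=w&(np.hypot(P[...,0]-.69,P[...,1]+.13)<.085)&(P[...,2]>.02)&(P[...,2]<.06)
    q=P[m]; print(n,"tray",cv2.minAreaRect((q[:,:2]*1000).astype(np.float32)), q[:,2].min())
    k,l=cv2.connectedComponents(m.astype(np.uint8)); 
    # dark stop parts: bar top
    d=(hsv[...,2]<90)&(np.hypot(P[...,0]-.4545,P[...,1]-.102)<.05)&(P[...,2]>.1)
    q=P[d]; print(n,"bar",len(q),cv2.minAreaRect((q[:,:2]*1000).astype(np.float32)),q.mean(0).round(4))
    # rail-end bar & lines: track bright pts z .01-.045
    m=w&(P[...,2]>.008)&(P[...,2]<.06)&(np.hypot(P[...,0]-.57,P[...,1]+.18)<.18)
    q=P[m]; print(n,"all",len(q),np.nanmin(q,0).round(3),np.nanmax(q,0).round(3))
    # panel glass
# rays from crop pixels onto known planes
fs,fd=F["scene"],F["side"]
S=lambda u,v,z:ray(fs,120+u/3,160+v/3,z)[:2].round(4)
D=lambda u,v,z:ray(fd,270+u/3,130+v/3,z)[:2].round(4)
print("post",S(355,66,.073),D(432,181,.073))
tr=[S(118,300,.047),S(186,372,.047),S(250,238,.047)]; print("tray scene left,bottom,top",tr)
trd=[D(70,153,.047),D(150,112,.047),D(230,163,.047),D(152,210,.047)]; print("tray side",trd)
a=trd
for p,q in ((tr[2],tr[0]),(tr[1],tr[0]),(a[1],a[0]),(a[1],a[2]),(a[3],a[0])): print(np.degrees(np.arctan2(*(q-p)[::-1])).round(1),np.linalg.norm(q-p).round(3))
print("end bar",S(352,342,.03),S(460,288,.03),D(130,243,.03),D(205,292,.03))
go(.38,-.25,.22)
E
```

```text
scene tray ((681.156005859375, -126.3472900390625), (105.48133850097656, 137.56985473632812), 79.44816589355469) 0.020298101632072574
scene bar 94 ((455.5406188964844, 103.14969635009766), (40.77960205078125, 13.663505554199219), 5.235569000244141) [0.4552 0.1038 0.1063]
scene all 4069 [ 0.448 -0.352  0.008] [ 0.747 -0.023  0.059]
side tray ((679.4034423828125, -127.09905242919922), (102.66991424560547, 143.3587188720703), 79.73908233642578) 0.020009577167329762
side bar 88 ((450.5574645996094, 101.59004974365234), (33.25355911254883, 14.77708911895752), 5.759365558624268) [0.4498 0.1036 0.106 ]
side all 2842 [ 0.447 -0.356  0.008] [ 0.747 -0.023  0.059]
post [ 0.4608 -0.2286] [ 0.4617 -0.2313]
tray scene left,bottom,top [array([ 0.7393, -0.1826]), array([ 0.7544, -0.091 ]), array([ 0.6347, -0.1614])]
tray side [array([ 0.7493, -0.0875]), array([ 0.7348, -0.1854]), array([ 0.6298, -0.1691]), array([ 0.6409, -0.0702])]
-11.5 0.107
-99.4 0.093
81.6 0.099
171.2 0.106
-9.1 0.11
end bar [ 0.6504 -0.0399] [ 0.5611 -0.0206] [ 0.64   -0.0393] [ 0.5522 -0.0298]
from [ 0.1637 -0.6286  0.2446] yaw 14.6 tilt [-0.    -0.001 -1.   ] dp [ 30.47 -31.18   2.5 ]
```

```bash
python3 -m crank '{"grip":[0,0,0,0,0,0,0,0,0,0,0,0],"dp":[[2.8,-2.8,0.2],[2.8,-2.8,0.2],[2.8,-2.8,0.2],[2.8,-2.8,0.2],[2.8,-2.8,0.2],[2.8,-2.8,0.2],[2.8,-2.8,0.2],[2.8,-2.8,0.2],[2.8,-2.8,0.2],[2.8,-2.8,0.2],[2.4,-3,0.2],[0,0,0]],"turn":[0,0,0,0,0,0,0,0,0,0,0,0]}' 20; python3 -c "
from h import *
go(.4535,.1028,.16,6)"
```

```text
t: 1.15
tcp_pos: [0.3833, -0.2443, 0.2229]
eef_rot: [-3.109, -0.418, -0.002]
force: [0.5, 0.8, 0.7]
opening: 0.0003
grasp_force: 0.0
from [ 0.3833 -0.2443  0.2229] yaw 15.3 tilt [ 0.002 -0.004 -1.   ] dp [ 15.91 -31.6    6.46] turn 9.3
```

```bash
python3 -m crank '{"grip":[0,0,0,0,0,0,0,0,0,0,0,0,0,0],"dp":[[1.6,-3.2,0.4],[1.6,-3.2,0.4],[1.6,-3.2,0.4],[1.6,-3.2,0.4],[1.6,-3.2,0.6],[1.6,-3.2,0.8],[1.6,-3.2,0.8],[1.6,-3.2,0.8],[1.6,-3.2,0.8],[1.5,-2.8,0.9],[0,0,0],[0,0,0],[0,0,0],[0,0,0]],"turn":[0,0,0,0,0,0,0,0,0,0,4.6,4.6,0,0]}'; python3 - <<'E'
from h import *
go(.4535,.1028,.122,6)
f=cam("wrist"); save(f,"w1.png")
E
```

```text
t: 2.32
tcp_pos: [0.4541, 0.0932, 0.1602]
eef_rot: [3.138, 0.151, -0.0]
force: [0.2, 0.0, -0.3]
opening: -0.0003
grasp_force: 0.0
from [0.4541 0.0932 0.1602] yaw 5.5 tilt [-0.  0. -1.] dp [ 0.04 -0.96  3.82] turn -0.5
```

View pics/w1.png

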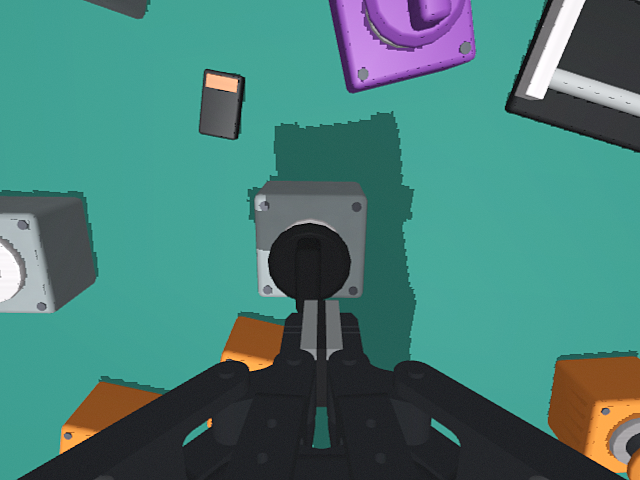

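The wrist view shows the box square to the tool: top face about (257..366, 192..297), head centred at (309,262), and fingers at u=322, so I need to shift about 1 cm toward +y.

```bash
python3 - <<'E'
from h import *
f=cam("wrist")
print("screws",[ray(f,u,v,.055)[:2].round(4) for u,v in((265,205),(356,207),(268,290),(356,290))],"head",ray(f,309,262,.085).round(4))
E
python3 -m crank '{"grip":[0,0,0,0,0,0],"dp":[[0,-0.5,0.9],[0,-0.45,0.9],[0,0,0.9],[0,0,0.7],[0,0,0.2],[0,0,0]],"turn":[0,0,0,0,0,0]}'
```

```text
screws [array([0.479, 0.13 ]), array([0.4831, 0.0747]), array([0.4224, 0.1251]), array([0.428 , 0.0678])] head [0.4562 0.1002 0.085 ]
t: 2.92
tcp_pos: [0.4526, 0.1026, 0.1233]
eef_rot: [3.138, 0.148, -0.003]
force: [0.4, 0.1, 0.1]
opening: -0.0
grasp_force: 0.0
```

```bash
python3 -m crank '{"grip":[0,0,0,0,0,0,0],"dp":[[0,0,0.4],[0,0,0.3],[0,0,0.25],[0,0,0],[0,0,0],[0,0,0],[0,0,0]],"turn":[0,0,0,0,0,0,0]}'
```

```text
t: 3.5
tcp_pos: [0.4534, 0.103, 0.115]
eef_rot: [-3.138, -0.148, -0.001]
force: [-1.1, -0.1, 0.5]
opening: -0.0002
grasp_force: 0.0
```

```bash
python3 -m crank '{"grip":[0,0,0,0,0],"dp":[[0,0,0.2],[0,0,0.1],[0,0,0.05],[0,0,0],[0,0,0]],"turn":[0,0,0,0,0]}'
```

```text
t: 3.92
tcp_pos: [0.4543, 0.1031, 0.1128]
eef_rot: [-3.138, -0.148, -0.004]
force: [-2.1, -0.3, 16.6]
opening: 0.0002
grasp_force: 8.2
```

```bash
python3 -m crank '{"grip":[0,0,0,0,0,0,0,0,0,0],"dp":[[0,0,-0.5],[0,0,-2],[0,0,-3],[0,0,-3],[0,0,0],[0,0,0],[0,0,0],[0,0,0],[0,0,0],[0,0,0]],"turn":[0,0,0,0,-7,-7,-7,-7,-4,0]}'; python3 - <<'E'
from h import *
go(.4556,-.2585,.15,79.7)
f=cam("side"); P=cloud(f); hsv=cv2.cvtColor(f["color"],cv2.COLOR_RGB2HSV)
d=(hsv[...,2]<90)&(np.hypot(P[...,0]-.4535,P[...,1]-.102)<.03)&(P[...,2]>.08)&(P[...,2]<.125)
print("bar z",np.percentile(P[d][:,2],[50,80,95]))
import pickle
f=pickle.load(open("side.pkl","rb"));P=cloud(f); hsv=cv2.cvtColor(f["color"],cv2.COLOR_RGB2HSV)
d=(hsv[...,2]<90)&(np.hypot(P[...,0]-.4535,P[...,1]-.102)<.03)&(P[...,2]>.08)&(P[...,2]<.125)
print("was",np.percentile(P[d][:,2],[50,80,95]))
E
```

```text
t: 4.75
tcp_pos: [0.4531, 0.1028, 0.1963]
eef_rot: [-2.975, -1.009, -0.0]
force: [-0.2, 0.6, 0.1]
opening: 0.0
grasp_force: 0.0
from [0.4531 0.1028 0.1963] yaw 37.5 tilt [ 0. -0. -1.] dp [-21.8   28.82   4.62] turn -42.2
bar z [0.09484996 0.0989758  0.10037698]
was [0.08954506 0.105315   0.10866457]
```

```bash
python3 -m crank '{"grip":[0,0,0,0,0,0,0,0,0,0,0,0,0,0,0,0,0],"dp":[[-2.2,2.9,0.2],[-2.2,2.9,0.2],[-2.2,2.9,0.2],[-2.2,2.9,0.2],[-2.2,2.9,0.3],[-2.2,2.9,0.7],[-2.2,2.9,0.7],[-2.2,2.9,0.7],[-2.2,2.9,0.7],[-2,2.7,0.7],[0,0,0],[0,0,0],[0,0,0],[0,0,0],[0,0,0],[0,0,0],[0,0,0]],"turn":[0,0,0,0,0,0,0,0,0,0,-7,-7,-7,-7,-7,-7.1,0]}'; python3 -c "
from h import *
go(.4556,-.2585,.048,79.7)"
```

```text
t: 6.22
tcp_pos: [0.4547, -0.2584, 0.1501]
eef_rot: [-2.414, -2.009, -0.0]
force: [0.2, 0.6, -1.0]
opening: 0.0002
grasp_force: 0.0
from [ 0.4547 -0.2584  0.1501] yaw 79.5 tilt [ 0. -0. -1.] dp [-0.    0.09 10.21] turn -0.2
```

```bash
python3 -m crank '{"grip":[0,0,0,0,0,0,0,0,0,0],"dp":[[0,0.1,2.5],[0,0,3],[0,0,3],[0,0,1.6],[0.4,0,0],[0.5,0,0],[0.5,0,0],[0.5,0,0],[0,0,0],[0,0,0]],"turn":[0,0,0,0,0,0,0,0,0,0]}'
```

```text
t: 7.05
tcp_pos: [0.4605, -0.2393, 0.0504]
eef_rot: [2.413, 2.008, 0.002]
force: [-0.3, -1.0, -1.0]
opening: 0.0005
grasp_force: 0.0
```

```bash
python3 -m crank '{"grip":[0,0,0,0,0],"dp":[[0.6,0,0],[0.6,0,0],[0.6,0,0],[0,0,0],[0,0,0]],"turn":[0,0,0,0,0]}'; python3 - <<'E'
from h import *
f=cam("scene"); c=f["color"][140:300,120:320]; cv2.imwrite("pics/p2.png",cv2.resize(c,None,fx=3,fy=3)[...,::-1])
E
```

```text
t: 7.47
tcp_pos: [0.4629, -0.2209, 0.0493]
eef_rot: [-2.413, -2.01, -0.001]
force: [-0.3, -0.0, -0.1]
opening: -0.0002
grasp_force: 0.0
```

View pics/p2.png

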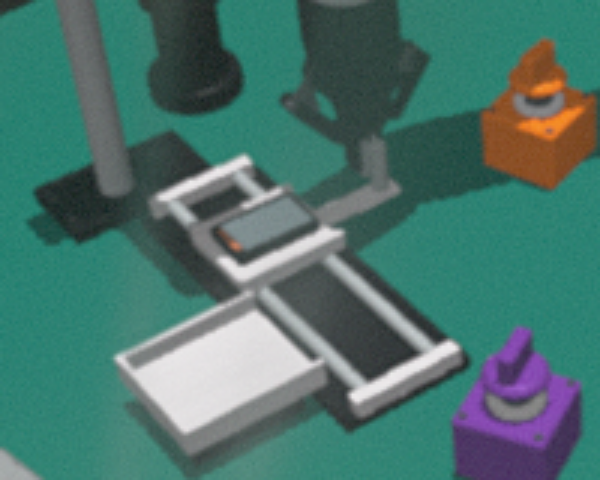

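The picture shows the carriage about 26 mm out, the post ahead of the fingers (crop 378,160), and the panel still on the deck.

```bash
python3 -m crank '{"grip":[0,0,0,0,0,0,0,0,0,0,0,0],"dp":[[0.8,0,0],[1.2,0,0],[1.3,0,0],[1.3,0,0],[1.3,0,0],[1.3,0,0],[1.3,0,0],[1.1,0,0],[0.8,0,0],[0.5,0,0],[0,0,0],[0,0,0]],"turn":[0,0,0,0,0,0,0,0,0,0,0,0]}'; python3 - <<'E'
from h import *
go(0.461+.179*.12,-.229+.984*.12,.05)
f=cam("side"); P=cloud(f)
E
```

```text
t: 8.52
tcp_pos: [0.4832, -0.1146, 0.0494]
eef_rot: [2.414, 2.009, 0.002]
force: [0.2, -0.4, 0.3]
opening: -0.0001
grasp_force: 0.0
from [ 0.4832 -0.1146  0.0494] yaw 79.5 tilt [ 0.     0.001 -1.   ] dp [ 0.34 -0.14 -0.06]
```

```bash
python3 -m crank '{"grip":[0,0,0,0],"dp":[[0.3,0,0],[0.2,0,0],[0.1,0,0],[0,0,0]],"turn":[0,0,0,0]}'
```

```text
t: 8.9
tcp_pos: [0.4834, -0.1118, 0.0494]
eef_rot: [2.417, 2.004, -0.003]
force: [-0.9, -6.4, -0.4]
opening: -0.0002
grasp_force: 3.1
```

```bash
python3 -m crank '{"grip":[0,0,0,0],"dp":[[0.3,0,0],[0.1,0,0],[0,0,0],[0,0,0]],"turn":[0,0,0,0]}'
```

```text
t: 9.23
tcp_pos: [0.4834, -0.1116, 0.0494]
eef_rot: [2.419, 1.998, -0.009]
force: [-0.4, -15.0, 0.1]
opening: -0.0001
grasp_force: 7.3
```

```bash
python3 -m crank '{"grip":[0,0,0,0,0,0,2,2,2,2,2,2,2,2,2,2,2,2,2,2],"dp":[[-1,0,0],[-1,0,0],[-1,0,0],[0,0,-3],[0,0,-3.5],[0,0,-3.5],[0,0,0],[0,0,0],[0,0,0],[0,0,0],[0,0,0],[0,0,0],[0,0,0],[0,0,0],[0,0,0],[0,0,0],[0,0,0],[0,0,0],[0,0,0],[0,0,0]],"turn":[0,0,0,0,0,0,7.1,7.1,7.1,7.1,7.1,7.1,7.1,7.1,7.1,7.1,7.1,7.1,4.6,0]}'; python3 - <<'E'
from h import *
go(0.5894-.065*.984,-.110+.065*.179,.12,-10.3)
f=cam("scene"); P=cloud(f); hsv=cv2.cvtColor(f["color"],cv2.COLOR_RGB2HSV)
# bright deck/lips points
yaw=np.radians(-10.3);ex=np.array([np.cos(yaw),np.sin(yaw)]);ey=np.array([-ex[1],ex[0]])
d=P[...,:2]-np.array([.5894,-.110]);sx,sy=d@ex,d@ey
m=(abs(sx)<.06)&(abs(sy)<.033)&(P[...,2]>.038)&(P[...,2]<.055)&(hsv[...,2]<170)
v,u=np.nonzero(m); k,l,st,ce=cv2.connectedComponentsWithStats(m.astype(np.uint8)); i=1+st[1:,4].argmax()
v,u=np.nonzero(l==i); q=np.array([ray(f,a,b,.044)[:2] for a,b in zip(u,v)])-[.5894,-.11]
q=np.c_[q@ex,q@ey]*1000; print(len(q),cv2.minAreaRect(q.astype(np.float32)))
c=f["color"][150:310,120:320]; cv2.imwrite("pics/p3.png",cv2.resize(c,None,fx=3,fy=3)[...,::-1])
E
```

```text
t: 10.9
tcp_pos: [0.4788, -0.1345, 0.1492]
eef_rot: [-3.128, 0.285, 0.0]
force: [0.7, 0.3, 0.4]
opening: 0.0198
grasp_force: 0.0
from [ 0.4788 -0.1345  0.1492] yaw -10.4 tilt [-0. -0. -1.] dp [ 3.94 -4.4   2.92] turn -0.1
510 ((-0.0827789306640625, -1.2226638793945312), (54.52370071411133, 75.21276092529297), 87.79833221435547)
```

View pics/p3.png

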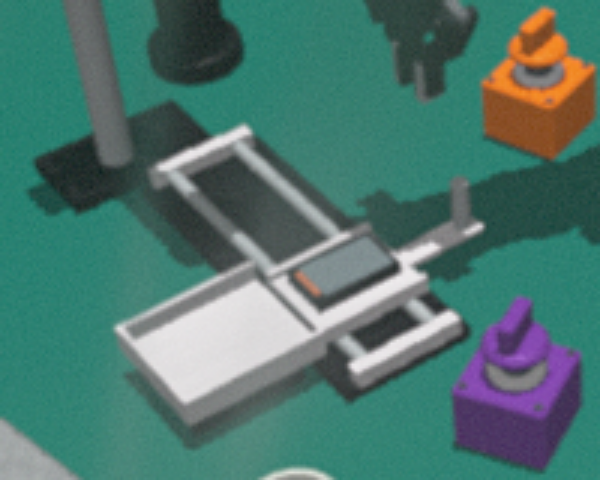

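The panel is centred on the deck (crop 345,268), and the carriage is flush with the tray. Moving behind the panel.

```bash
python3 -m crank '{"grip":[2,2,2,2,2,2,2,2,2,2],"dp":[[1.3,-1.5,0.5],[1.3,-1.5,0.5],[1.3,-1.5,1],[0,0,2],[0,0,2.5],[0,0,2],[0,0,1],[0,0,0.45],[0,0,0],[0,0,0]],"turn":[0,0,0,0,0,0,0,0,0,0]}';python3 -c "
from h import *
go(0.5894-.065*.984,-.110+.065*.179,.049,-10.3)"
```

```text
t: 11.78
tcp_pos: [0.5258, -0.0975, 0.0504]
eef_rot: [-3.129, 0.282, -0.001]
force: [0.4, -0.6, 0.1]
opening: 0.02
grasp_force: 0.0
from [ 0.5258 -0.0975  0.0504] yaw -10.3 tilt [ 0.001 -0.    -1.   ] dp [-0.02  0.09  0.14] turn 0.0
```

```bash
python3 -m crank '{"grip":[2,2,2,2,2,2,2,2,2,2,2,2,2,2,2,2,2,2],"dp":[[0.5,0.1,0.12],[0.6,0,0],[0.6,0,0],[0.6,0,0],[0.8,0,0],[0.8,0,0],[0.8,0,0],[0.8,0,0],[0.8,0,0],[0.8,0,0],[0.8,0,0],[0.8,0,0],[0.8,0,0],[0.7,0,0],[0.6,0,0],[0.4,0,0],[0,0,0],[0,0,0]],"turn":[0,0,0,0,0,0,0,0,0,0,0,0,0,0,0,0,0,0]}';python3 - <<'E'
from h import *
go(.6926,-.129,.049)
f=cam("scene"); P=cloud(f); hsv=cv2.cvtColor(f["color"],cv2.COLOR_RGB2HSV)
c=f["color"][150:310,120:320]; cv2.imwrite("pics/p4.png",cv2.resize(c,None,fx=3,fy=3)[...,::-1])
E
```

```text
t: 13.28
tcp_pos: [0.6356, -0.1183, 0.0486]
eef_rot: [3.129, -0.282, 0.001]
force: [0.1, 0.6, -0.3]
opening: 0.0201
grasp_force: 0.0
from [ 0.6356 -0.1183  0.0486] yaw -10.3 tilt [ 0.  0. -1.] dp [ 5.8   0.03 -0.04]
```

View pics/p4.png

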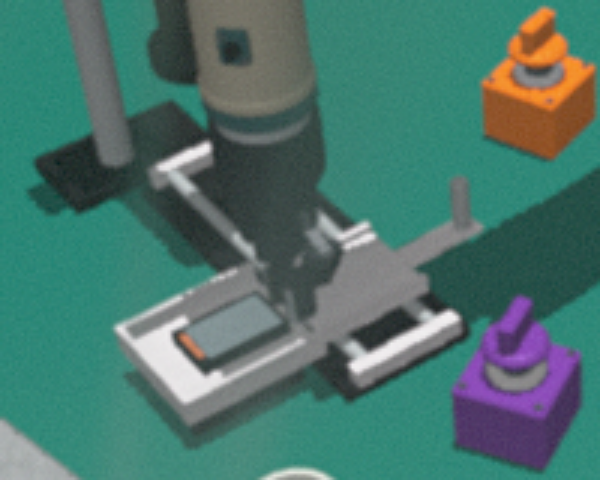

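The panel is nearly in the tray (crop 235,330), at about x = -10 mm. I'll push 11 mm more, retreat and measure.

```bash
python3 -m crank '{"grip":[2,2,2,2,2,2,2,2,2,2,2,2],"dp":[[0.4,0,0],[0.4,0,0],[0.3,0,0],[0,0,0],[-0.5,0,0],[-1,0,0],[0,0,-2],[0,0,-3],[-2,0,-3],[-3,0,0],[-3,0,0],[0,0,0]],"turn":[0,0,0,0,0,0,0,0,0,0,0,0]}';python3 - <<'E'
from h import *
f=cam("scene"); P=cloud(f); hsv=cv2.cvtColor(f["color"],cv2.COLOR_RGB2HSV)
yaw=np.radians(-10.3);ex=np.array([np.cos(yaw),np.sin(yaw)]);ey=np.array([-ex[1],ex[0]])
g=cam("side")
for n,f in(("scene",f),("side",g)):
    P=cloud(f); V=f["color"].max(-1); d=P[...,:2]-np.array([.6926,-.129])
    m=(abs(d@ex)<.05)&(abs(d@ey)<.04)&(P[...,2]>.03)&(P[...,2]<.055)&(V<150)
    k,l,st,ce=cv2.connectedComponentsWithStats(m.astype(np.uint8)); i=1+st[1:,4].argmax()
    v,u=np.nonzero(l==i); q=np.array([ray(f,a,b,.041)[:2] for a,b in zip(u,v)])-[.6926,-.129]
    q=np.c_[q@ex,q@ey]*1000; print(n,len(q),cv2.minAreaRect(q.astype(np.float32)),"z",np.percentile(P[l==i][:,2],[10,50,90]).round(4))
go(.5137,-.061,.15,79.7)
E
```

```text
t: 14.33
tcp_pos: [0.5448, -0.102, 0.1287]
eef_rot: [-3.127, 0.283, 0.014]
force: [-0.8, 0.4, -0.2]
opening: 0.0202
grasp_force: 0.0
scene 554 ((2.5929107666015625, 0.3320503234863281), (52.6337776184082, 73.0012435913086), 89.32398223876953) z [0.037  0.0408 0.0436]
side 97 ((-3.105560302734375, 0.7636127471923828), (46.87089920043945, 72.20701599121094), 89.97358703613281) z [0.0343 0.0395 0.0421]
from [ 0.5516 -0.103   0.1291] yaw -10.3 tilt [-0. -0. -1.] dp [-4.48 -3.45 -2.08] turn -90.0
```

```bash
python3 -m crank '{"grip":[0,0,0,0,0,0,0,0,0,0,0,0,0,0,0,0,0],"dp":[[-1.5,-1,-0.7],[-2,-1.2,-0.7],[-2,-1.5,-0.7],[0,0,0],[0,0,0],[0,0,0],[0,0,0],[0,0,0],[0,0,0],[0,0,0],[0,0,0],[0,0,0],[0,0,0],[0,0,0],[0,0,0],[0,0,0],[0,0,0]],"turn":[0,0,0,-7.1,-7.1,-7.1,-7.1,-7.1,-7.1,-7.1,-7.1,-7.1,-7.1,-7.1,-7.1,-4.8,0]}';python3 - <<'E'
from h import *
go(.4917,-.0595,.049,79.7)
f=cam("scene");print("purple box centre",ray(f,292,262,.11).round(3),ray(f,292,278,.055).round(3))
E
```

```text
t: 15.85
tcp_pos: [0.5065, -0.0573, 0.1496]
eef_rot: [2.41, 2.014, 0.002]
force: [0.5, -0.5, 0.1]
opening: -0.0002
grasp_force: 0.0
from [ 0.5065 -0.0573  0.1496] yaw 79.8 tilt [ 0.001  0.001 -1.   ] dp [-0.49 -1.44 10.05] turn 0.1
purple box centre [0.609 0.082 0.11 ] [0.602 0.073 0.055]
```

```bash
python3 -m crank '{"grip":[0,0,0,0,0,0,0,0,0,0,0,0,0,0,0,0,0,0,0,0],"dp":[[-0.4,-1.45,2],[0,0,3],[0,0,3],[0,0,2],[0,0,0],[-0.8,0,0],[-1,0,0],[-1.2,0,0],[-1.2,0,0],[-1.2,0,0],[-1.2,0,0],[-1.2,0,0],[-1.2,0,0],[-1.2,0,0],[-1.2,0,0],[-1.0,0,0],[-0.7,0,0],[-0.5,0,0],[-0.3,0,0],[0,0,0]],"turn":[0,0,0,0,0,0,0,0,0,0,0,0,0,0,0,0,0,0,0,0]}';python3 - <<'E'
from h import *
go(.461+.179*.02,-.229+.984*.02,.049,79.7)
E
```

```text
t: 17.57
tcp_pos: [0.465, -0.1961, 0.0499]
eef_rot: [2.413, 2.011, -0.001]
force: [-0.3, 0.1, -0.3]
opening: -0.0001
grasp_force: 0.0
from [ 0.465  -0.1961  0.0499] yaw 79.6 tilt [-0.001 -0.    -1.   ] dp [-1.31  0.19  0.09] turn -0.1
```

```bash
python3 -m crank '{"grip":[0,0,0,0,0],"dp":[[-0.5,0.1,0],[-0.4,0.1,0],[-0.3,0,0],[0,0,0],[0,0,0]],"turn":[0,0,0,0,0]}'; python3 -m crank '{"grip":[0,0,0,0],"dp":[[-0.3,0,0],[-0.1,0,0],[0,0,0],[0,0,0]],"turn":[0,0,0,0]}'
```

```text
t: 17.98
tcp_pos: [0.4653, -0.2078, 0.0495]
eef_rot: [2.412, 2.012, -0.0]
force: [0.1, 0.3, 0.1]
opening: -0.0003
grasp_force: 0.0
t: 18.32
tcp_pos: [0.4646, -0.2115, 0.0496]
eef_rot: [2.412, 2.013, 0.0]
force: [1.1, 0.5, 0.7]
opening: 0.0001
grasp_force: 0.1
```

```bash
python3 -m crank '{"grip":[0,0,0,0],"dp":[[-0.3,0,0],[-0.1,0,0],[0,0,0],[0,0,0]],"turn":[0,0,0,0]}'; python3 -m crank '{"grip":[0,0,0,0],"dp":[[-0.2,0,0],[-0.1,0,0],[0,0,0],[0,0,0]],"turn":[0,0,0,0]}'
```

```text
t: 18.65
tcp_pos: [0.4642, -0.2143, 0.0497]
eef_rot: [-2.411, -2.014, -0.002]
force: [0.9, 4.2, 0.7]
opening: -0.0001
grasp_force: 2.4
t: 18.98
tcp_pos: [0.4641, -0.2144, 0.0497]
eef_rot: [-2.407, -2.015, -0.005]
force: [2.0, 10.9, 2.3]
opening: -0.0002
grasp_force: 5.6
```

```bash
python3 -m crank '{"grip":[0,0,0,0,0,0,0,5,5,5,5,5,5,5,5,5,5,5,5],"dp":[[1,0,0],[1,0,0],[0,0,-3],[0,0,-4],[0,0,-4],[0,0,-2],[0,0,0],[0,0,0],[0,0,0],[0,0,0],[0,0,0],[0,0,0],[0,0,0],[0,0,0],[0,0,0],[0,0,0],[0,0,0],[0,0,0],[0,0,0]],"turn":[0,0,0,0,0,0,0,7,7,7,7,7,7,7,7,7,7,3.6,0]}';python3 - <<'E'
from h import *
go(.4535,.1022,.16,6)
f=cam("scene"); P=cloud(f); hsv=cv2.cvtColor(f["color"],cv2.COLOR_RGB2HSV)
m=(np.hypot(P[...,0]-.461,P[...,1]+.229)<.03)&(P[...,2]>.05)&(P[...,2]<.08); print("post",np.median(P[m],0).round(4))
import pickle
P=cloud(pickle.load(open("scene.pkl","rb")));m=(np.hypot(P[...,0]-.461,P[...,1]+.229)<.03)&(P[...,2]>.05)&(P[...,2]<.08); print("was",np.median(P[m],0).round(4))
E
```

```text
t: 20.57
tcp_pos: [0.4661, -0.1986, 0.1789]
eef_rot: [3.136, 0.164, -0.003]
force: [-0.1, 0.4, 0.5]
opening: 0.0501
grasp_force: 0.0
from [ 0.4661 -0.1986  0.1789] yaw 6.0 tilt [-0.002  0.001 -1.   ] dp [  1.89 -30.05   1.86] turn -0.0
post [ 0.4633 -0.2259  0.0648]
was [ 0.4624 -0.2274  0.0638]
```

```bash
python3 -m crank '{"grip":[4,4,4,4,4,4,4,4,4,4,4,4,4,4],"dp":[[0.2,-3,0.1],[0.2,-3,0.1],[0.2,-3,0.1],[0.2,-3,0.1],[0.2,-3,0.1],[0.2,-3,0.1],[0.2,-3,0.1],[0.2,-3,0.2],[0.2,-3,0.5],[0.1,-3,0.5],[0,0,2],[0,0,2],[0,0,0],[0,0,0]],"turn":[0,0,0,0,0,0,0,0,0,0,0,0,0,0]}';python3 - <<'E'
from h import *
go(.4535,.1022,.099,6)
f=cam("wrist"); save(f,"w5.png")
E
```

```text
t: 21.78
tcp_pos: [0.4529, 0.1014, 0.1199]
eef_rot: [3.136, 0.169, -0.004]
force: [0.3, 0.3, 0.4]
opening: 0.0402
grasp_force: 0.0
from [0.4529 0.1014 0.1199] yaw 6.2 tilt [-0.003  0.001 -1.   ] dp [ 0.07 -0.08  2.09] turn 0.2
```

View pics/w5.png

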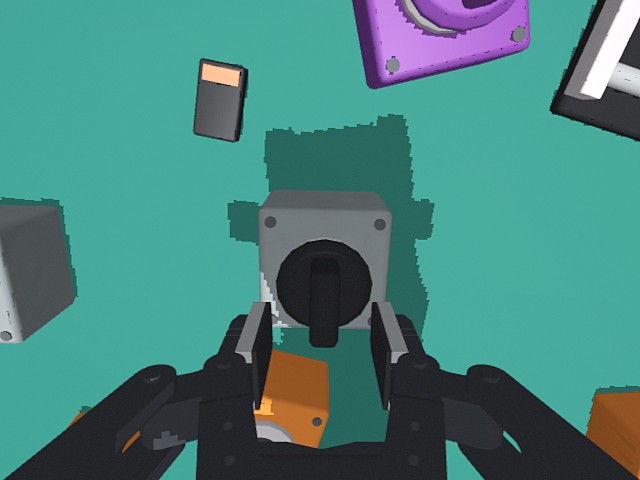

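The bar (u≈324) lies centred between the pads. I'll descend and close on it.

```bash
python3 -m crank '{"grip":[4,4,4,4,1,0.5,0.5,0.5,0.5,0.5],"dp":[[0,-0.05,0.8],[0,0,0.8],[0,0,0.5],[0,0,0],[0,0,0],[0,0,0],[0,0,0],[0,0,0],[0,0,0],[0,0,0]],"turn":[0,0,0,0,0,0,0,0,0,0]}' 30
```

```text
t: 22.67
tcp_pos: [0.454, 0.1007, 0.0999]
eef_rot: [3.136, 0.163, 0.0]
force: [1.0, -5.2, 2.6]
opening: 0.0124
grasp_force: 32.3
```

```bash
python3 -m crank '{"grip":[0.5,0.5,0.5,0.5,0.5,0.5,0.5,0.5,0.5,0.5,0.5,0.5],"dp":[[0,0,0],[0,0,0],[0,0,0],[0,0,0],[0,0,0],[0,0,0],[0,0,0],[0,0,0],[0,0,-0.3],[0,0,-0.3],[0,0,-0.2],[0,0,0]],"turn":[6,6,6,6,6,6,6,6,0,0,0,0]}'
```

```text
t: 23.67
tcp_pos: [0.4537, 0.0988, 0.1084]
eef_rot: [2.93, -1.126, 0.003]
force: [-0.1, -10.2, 3.7]
opening: 0.0123
grasp_force: 31.9
```

```bash
python3 -m crank '{"grip":[6,6,6,6,6,6,6,6,6,6,6],"dp":[[0,0,0],[0,0,0],[0,0,0],[0,0,0],[0,0,0],[0,0,-1],[0,0,-3],[0,0,-4],[0,0,-3],[0,0,0],[0,0,0]],"turn":[0,0,0,0,0,0,0,0,0,0,0]}'; python3 - <<'E'
from h import *
for n in("side","scene"):
    f=cam(n); P=cloud(f); V=f["color"].max(-1)
    d=(V<90)&(np.hypot(P[...,0]-.4535,P[...,1]-.102)<.03)&(P[...,2]>.06)&(P[...,2]<.125)
    print(n,"bar z",np.percentile(P[d][:,2],[50,80,95]))
    d&=P[...,2]>.1; print(cv2.minAreaRect((P[d][:,:2]*1000).astype(np.float32)))
yaw=np.radians(-10.3);ex=np.array([np.cos(yaw),np.sin(yaw)]);ey=np.array([-ex[1],ex[0]])
P=cloud(f); d=P[...,:2]-np.array([.6926,-.129])
m=(abs(d@ex)<.05)&(abs(d@ey)<.04)&(P[...,2]>.03)&(P[...,2]<.055)&(V<150)
v,u=np.nonzero(m); q=np.array([ray(f,a,b,.041)[:2] for a,b in zip(u,v)])-[.6926,-.129]
print("panel",cv2.minAreaRect((np.c_[q@ex,q@ey]*1000).astype(np.float32)))
print(read_state()["force"])
E
```

```text
t: 24.58
tcp_pos: [0.4548, 0.1032, 0.2192]
eef_rot: [-2.932, 1.121, -0.005]
force: [0.2, 0.3, -0.6]
opening: 0.0598
grasp_force: 0.0
side bar z [0.08750477 0.10506613 0.10880078]
((450.39208984375, 102.16610717773438), (32.815120697021484, 12.402223587036133), 2.3673219680786133)
scene bar z [0.08613943 0.10495693 0.10867349]
((453.3089599609375, 102.1928939819336), (39.991844177246094, 13.378902435302734), 2.583904504776001)
panel ((2.9174041748046875, 0.6744518280029297), (73.21046447753906, 52.77980041503906), 0.11862899363040924)
[-0.25352257 -0.23238733 -0.6822585 ]
```

The stop is up and its knob has sprung back. The panel is still in the tray, so I'm handing in.

```bash
python3 -c "
from workcell import *
print(hand_in())"
```

```text
the job is handed in; nothing more can be done
None
```

I handed in the job with every step done in order: the stop was latched, the panel slid onto the tray, the carriage pushed back home, and the knob turned clockwise to release the stop. My last measurements showed the stop up, the knob sprung back and the panel flat near the tray's middle; the hand-in returned no verdict.

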